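# Fit the matching wheel flange to the mower hub and bin the others

## Robot

A 7-joint arm with a two-finger parallel gripper is mounted at the origin on the work surface. World frame = base frame: x ahead of the robot, y to its left, z up, the work surface at z = 0. Lengths are in m, angles in rad, forces in N, time in s.
With the tool pointing down it reaches from about 0.4 to 0.85 m from the base axis. Payload 4.5 kg.
Tool frame: the origin (TCP) lies at the very end of the fingers, on their centre line; the grasp point (between the pads) lies 19 mm behind it (r.grip_point_offset is the distance from the TCP to the grasp point, in m); z points along the fingers, y is the line along which they close (so a half turn about z gives the same grasp; the last joint's range is limited). The gripper opens to 88 mm and grips with 3 to 60 N. Pads are 18 mm wide; open, the fingers measure 123 mm over their backs; the gripper's body (75 mm by 187 mm) begins 45 mm behind the grasp point.
Start: joints at [1.169, 0.689, -0.195, 1.565, 0.157, 0.902, -0.215], TCP at [0.264, -0.567, 0.239] pointing down, gripper open.
Joint ranges: [-3.01, 3.01], [-0.46, 2.08], [-1.47, 1.51], [0.13, 2.56], [-1, 4.14], [0.04, 2.09], [-2.66, 2.66]. Speed limits (rad/s): [2.57, 2.57, 3.14, 3.14, 3.14, 3.14, 3.14].

## Interface

Orientations are given as a unit quaternion [x, y, z, w].
In Python, from plant import r gives the robot as it stands.
- The arm moves only by the tool carry_out, never from a script. Its argument "rows" is a list of rows, each a list of 3 entries, a list of its own where there are three numbers: the shift along the tool's x, y, z in cm, then the turn, a rotation vector about the tool's x, y, z in degrees, then the closure, from 0 (fully open) to 1 (shut). A call has 1 to 12 rows; each row is the pose to reach, as a shift and turn from the pose commanded when the call began, along the tool's axes at that moment; what a row does not reach only later rows make up. A row lasts 1/10 s, in which the tool goes at most 50 mm and 8.59 degrees, less where a joint would pass 70% of its speed; a pose out of reach is approached as far as the arm can. A call with a gripper value outside its range is refused whole. The fingers move at their own pace and stop on an object; "newtons" is the grip in N (left out, the last holds). Time passes only in rows, so rows that repeat a pose let the fingers close. It gives the time, the measured TCP pose, the force, the opening and the grip force at its end, in the units of the state.
- r.get_state(): the state, without advancing time (a new reading comes with each control period).
- r.snapshot(name): name is "scene" or "top" or "wrist"; returns a dict with "image" (400x640x3 uint8, red, green, blue), "fx", "fy", "cx", "cy" (pixels), "pose" (4x4, takes a point from camera to world coordinates). Camera axes: x right, y up, looking along -z (the intrinsics and any distortion apply to the point x, -y, -z); pixel columns grow to the right and rows downward; lengths in m; the calibration is good to about 2 mm. A picture is of the moment at which its call begins. There is no depth.
- r.finish_job(): hands the job in; it is judged then, once.
The state is a dict: "clock": time; "q": joint angles; "qd": joint speeds; "joint_torque": joint torques, N m; "tool_pos": TCP position; "eef_rot": TCP orientation; "contact_force": force on the tool from outside, world axes, zero at the start; "moment": the same for the moment, N m; "opening": opening from 0.0 (shut) to 1.0 (fully open); "finger_force": force on a finger pad.
Only numpy, scipy, OpenCV 4.12 (cv2) and the standard library are available. Lean on these libraries where they do the work, as an engineer would, in place of code of your own. Each camera call takes 0.05 s, during which the arm holds its last target. There are 200 camera calls.

## Task

Pick out the wheel flange whose bolt holes line up with the studs of the bare hub and seat it boss up, fully down and flat on the hub face; then put the black dust cap over that flange's boss, all the way down. Put each of the two flanges that do not fit into the stack bin of its own colour, boss up and flat on the bin's floor. Set everything down, do not drop it, and leave the grease tin and the spanner where they are.

Things in the scene. Friction and masses are not known exactly. Their poses are not given: they have to be found in the camera images.
- hub: Fixed bare steel wheel hub, studs up, on a 106 mm square foot; round face 98 mm across, 60 mm above the bench. Four brass-coloured studs, 8 mm thick, on a 72 mm circle, along +x, +y, -x and -y from the centre, rise 19 mm above the face (to 79 mm), the top 4 mm tapered to 4 mm. Origin: centre of the foot's underside on the bench; z up.
- flange_blue: Loose blue cast wheel flange, four holes, lying flat, boss up. Plate 96 mm across, 10 mm thick; through holes 13 mm wide, evenly spaced on a 72 mm circle. Grip its round solid boss: 40 mm across, top 44 mm above the underside, top 3 mm bevelled. About 350 g. Origin: centre of the underside; z up through the boss; x from the centre towards one hole.
- flange_red: Loose red cast wheel flange, three holes, lying flat, boss up. Plate 96 mm across, 10 mm thick; through holes 13 mm wide, evenly spaced on a 72 mm circle. Grip its round solid boss: 40 mm across, top 44 mm above the underside, top 3 mm bevelled. About 350 g. Origin: centre of the underside; z up through the boss; x from the centre towards one hole.
- flange_yellow: Loose yellow cast wheel flange, five holes, lying flat, boss up. Plate 96 mm across, 10 mm thick; through holes 13 mm wide, evenly spaced on a 72 mm circle. Grip its round solid boss: 40 mm across, top 44 mm above the underside, top 3 mm bevelled. About 350 g. Origin: centre of the underside; z up through the boss; x from the centre towards one hole.
- dust_cap: Loose black plastic dust cap, a cup standing mouth down: 52 mm across outside, 47 mm inside, 22 mm high, top 4 mm thick, so it slips 18 mm over a flange's 40 mm boss until its top rests on the boss's top; about 40 g. Origin: centre of its mouth (the underside as it stands); z up through its closed top.
- bin_blue: Fixed blue plastic stack bin of one machine, open on top: outside 136 x 136 mm, inside 130 x 130 mm, floor 3 mm thick, walls 42 mm high (front wall, on its -x side towards the robot, only 24 mm). Origin: centre of its underside on the bench; z up.
- bin_red: Fixed red plastic stack bin of one machine, open on top: outside 136 x 136 mm, inside 130 x 130 mm, floor 3 mm thick, walls 42 mm high (front wall, on its -x side towards the robot, only 24 mm). Origin: centre of its underside on the bench; z up.
- bin_yellow: Fixed yellow plastic stack bin of one machine, open on top: outside 136 x 136 mm, inside 130 x 130 mm, floor 3 mm thick, walls 42 mm high (front wall, on its -x side towards the robot, only 24 mm). Origin: centre of its underside on the bench; z up.
- grease_tin: Loose green grease tin with a white band and a metal lid, 74 mm across and 77 mm high, standing; not to be disturbed. Origin: centre of its underside.
- spanner: Loose steel spanner, 170 mm long, lying flat; not to be disturbed. Origin: under the middle of its length; its length runs along its x axis.
Not all that is in view belongs to the job. What is shaped like the hub but pink or turquoise is not meant.

How it is judged:
By the outcome, as a careful person would: the job done as asked, in the order asked, and still so for the second after the job is handed in, with the robot touching nothing.
It also fails if it takes over 104 s, if anything falls off the work surface, if the arm or the gripper's body presses on something with over 40 N, if the wrist force passes 120 N, or if a joint passes its speed limit or range.

## Working session

There is one attempt and no reset: what is moved stays moved. The work goes in short steps, Python scripts to look and compute and a tool call to move; the robot and the scene stay as the last step left them, time stands still between calls to the robot, and variables do not carry over. Pictures are saved under pics/ and viewed, at most 14 in all, crops included, and the job is handed in when it is done.

Besides the shell and the picture viewer there is one more tool, called after "Request:" as name(argument=value, ...) on one line, values as JSON. carry_out: Moves the arm, as the interface text tells. Its arguments: {"type":"object","properties":{"rows":{"type":"array"},"newtons":{"type":"number"}},"required":["rows"]}

```bash
mkdir -p pics; ls; cat > h.py <<'E'
import numpy as np,cv2
from plant import r
from scipy.spatial.transform import Rotation as R
def snap(n,f):
    s=r.snapshot(n); cv2.imwrite(f,s["image"][:,:,::-1]); np.savez(f[:-4]+'.npz',**s); return s
def ray(s,u,v,z):
    P=np.array(s["pose"]); d=P[:3,:3]@np.array([(u-s["cx"])/s["fx"],-(v-s["cy"])/s["fy"],-1]); o=P[:3,3]
    return o+d*(z-o[2])/d[2]
def proj(s,p):
    P=np.array(s["pose"]); c=P[:3,:3].T@(np.array(p)-P[:3,3]); return s["cx"]+s["fx"]*c[0]/-c[2], s["cy"]-s["fy"]*c[1]/-c[2]
def load(f): return dict(np.load(f))
E
python3 - <<'E'
from h import *
for n in("top","scene"):
    s=snap(n,f'pics/{n}0.png'); print({k:(v if k!='image' else 0) for k,v in s.items()})
print(r.get_state())
E
```

```text
pics
{'image': 0, 'fx': 439.29120295548796, 'fy': 439.29120295548796, 'cx': 316.49191859512524, 'cy': 196.35277763360077, 'pose': array([[-0.01447351,  0.98502086, -0.17182673,  0.23936151],
       [-0.99980213, -0.01191155,  0.01593185, -0.07416433],
       [ 0.01364648,  0.17202332,  0.98499835,  1.23468736],
       [ 0.        ,  0.        ,  0.        ,  1.        ]])}
{'image': 0, 'fx': 398.47240879952886, 'fy': 398.47240879952886, 'cx': 316.59027302454246, 'cy': 199.53604509159433, 'pose': array([[ 0.0284368 , -0.82333001,  0.56685011,  1.05535582],
       [ 0.99955625,  0.02845271, -0.00881752, -0.08068579],
       [-0.0088687 ,  0.56684931,  0.82377376,  0.91788134],
       [ 0.        ,  0.        ,  0.        ,  1.        ]])}
{'clock': 0.1, 'q': array([ 1.16881864,  0.68987246, -0.19451835,  1.56624047,  0.15728575,
        0.90250344, -0.21511742]), 'qd': array([ 0.00083015, -0.00272157,  0.00026562,  0.00027354, -0.00071963,
       -0.00099535, -0.00149521]), 'joint_torque': array([-2.27317782e-03, -5.28492808e+01, -1.27163731e+00, -1.53835237e+01,
       -5.26486861e-02,  1.95467881e-03, -8.16965354e-06]), 'tool_pos': array([ 0.26354426, -0.56609055,  0.23800733]), 'eef_rot': array([ 9.76350394e-01,  2.16192601e-01, -2.31453957e-04, -7.83910538e-04]), 'contact_force': array([-0.18621017, -0.51612535,  0.60289967]), 'moment': array([-0.0027387 , -0.00907991,  0.01247368]), 'finger_force': 0.0, 'opening': 1.0051109740145343}
```

View pics/top0.png

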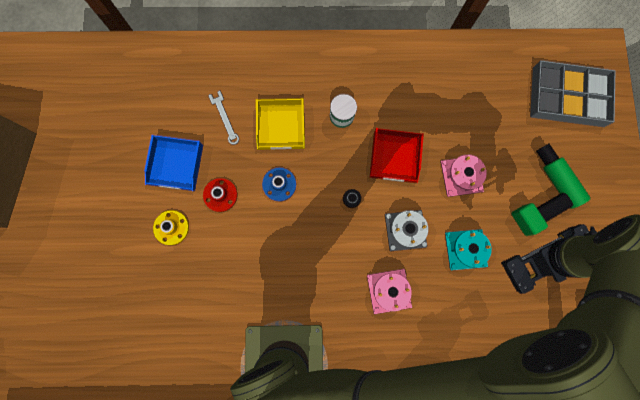

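View pics/scene0.png

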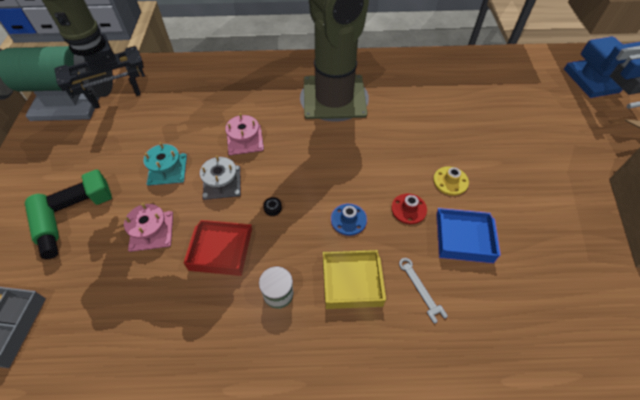

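Top view: the bare hub is the grey one at (410,229). Its look-alikes are pink at (468,172) and (391,291), and turquoise at (468,249). The flanges are blue (279,183), red (220,194) and yellow (170,227), and the cap is at (352,198). The tin is at (343,110) and the spanner at (224,118). I'll take the grey hub and the blue four-hole flange, and check both in a crop.

```bash
python3 - <<'E'
from h import *
s=load('pics/top0.npz'); im=s["image"][:,:,::-1]
c=im[150:255,145:435]; a=cv2.resize(c[:,:145],None,fx=5,fy=5,interpolation=cv2.INTER_CUBIC);b=cv2.resize(c[:,170:],None,fx=5,fy=5,interpolation=cv2.INTER_CUBIC)
a=im[150:250,140:300];b=im[150:250,325:485]
f=lambda x:cv2.resize(x,None,fx=5,fy=3*5/5*5/3,interpolation=cv2.INTER_CUBIC)
cv2.imwrite('pics/crop1.png',np.vstack([cv2.resize(x,(480*800//480,300),interpolation=cv2.INTER_CUBIC) if 0 else cv2.resize(x,(480,300),interpolation=cv2.INTER_CUBIC) for x in(a,b)]))
for n,u,v,z in [('hubface',410,229,.06),('blue',278.5,182,.044),('red',217,192,.044),('yel',167,227,.044),('cap',352,198,.022),('binY',280,122,.02),('binB',174,162,.02),('binR',397,155,.02)]:print(n,ray(s,u,v,z).round(3))
E
```

```text
hubface [ 0.352 -0.343  0.06 ]
blue [0.489 0.011 0.044]
red [0.463 0.18  0.044]
yel [0.368 0.312 0.044]
cap [ 0.445 -0.193  0.022]
binY [0.671 0.008 0.02 ]
binB [0.555 0.308 0.02 ]
binR [ 0.569 -0.326  0.02 ]
```

View pics/crop1.png

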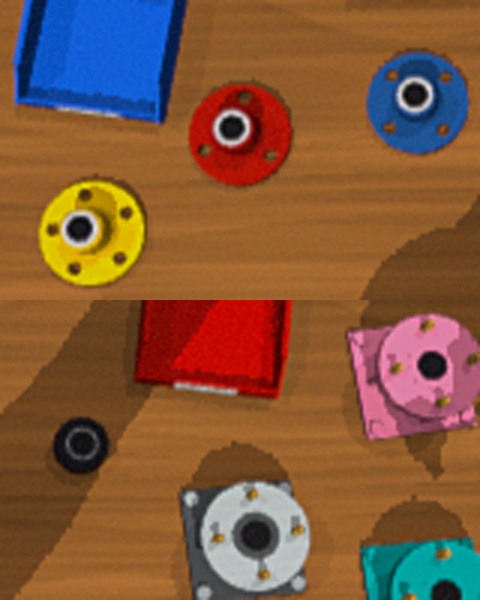

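The crop shows four-hole blue with holes at (391,76), (446,76), (443,130) and (389,128), three-hole red and five-hole yellow. The grey hub's studs are at (252,494), (297,530), (264,575) and (217,538). The choice of blue stands.

```bash
python3 - <<'E'
from h import *
s=load('pics/top0.npz')
for n,ps,z,dy,x0 in[('blue',[(391,76),(446,76),(443,130),(389,128)],.01,0,140),('hub',[(252,494),(297,530),(264,575),(217,538)],.077,300,325)]:
    p=np.array([ray(s,x0+u/3-.33,150+(v-dy)/3-.33,z) for u,v in ps]); c=p.mean(0);d=p-c
    print(n,c.round(4),np.hypot(d[:,0],d[:,1]).round(4),np.degrees(np.arctan2(d[:,1],d[:,0])).round(1),(np.degrees(np.arctan2(d[:,1],d[:,0]))%90).round(1))
st=r.get_state();M=R.from_quat(st['eef_rot']).as_matrix();print(M.round(3))
# wrist cam pose in tool
w=snap("wrist",'pics/w0.png');T=np.eye(4);T[:3,:3]=M;T[:3,3]=st['tool_pos'];print((np.linalg.inv(T)@w['pose']).round(3),w['fx'])
E
```

```text
blue [0.4905 0.0127 0.01  ] [0.0359 0.0372 0.0362 0.0361] [  43.9  -47.2 -137.9  132.4] [43.9 42.8 42.1 42.4]
hub [ 0.3539 -0.3408  0.077 ] [0.0359 0.0354 0.0363 0.0361] [   4.9  -84.8 -173.9   94.7] [4.9 5.2 6.1 4.7]
[[ 0.907  0.422 -0.001]
 [ 0.422 -0.907  0.001]
 [-0.    -0.002 -1.   ]]
[[ 0.     0.955  0.296  0.076]
 [ 1.    -0.    -0.001 -0.   ]
 [-0.001  0.296 -0.955 -0.145]
 [ 0.     0.     0.     1.   ]] 357.47182182520874
```

Request:
carry_out(rows=[[[44.9,-42.9,0],[0,0,27],0],[[44.9,-42.9,0],[0,0,27],0],[[44.9,-42.9,0],[0,0,27],0],[[44.9,-42.9,0],[0,0,27],0],[[44.9,-42.9,0],[0,0,27],0],[[44.9,-42.9,0],[0,0,27],0],[[44.9,-42.9,0],[0,0,27],0],[[44.9,-42.9,0],[0,0,27],0],[[44.9,-42.9,0],[0,0,27],0],[[44.9,-42.9,0],[0,0,27],0],[[44.9,-42.9,0],[0,0,27],0],[[44.9,-42.9,0],[0,0,27],0]])

```text
clock: 1.35
tool_pos: [0.4825, -0.0057, 0.2387]
eef_rot: [1.0, -0.018, 0.0, 0.0]
contact_force: [1.2, -1.4, 0.3]
opening: 0.999
finger_force: 0.0
```

Request:
carry_out(rows=[[[0,0,0],[0,0,0],0],[[0,0,0],[0,0,0],0]])

```text
clock: 1.55
tool_pos: [0.4821, -0.0063, 0.2385]
eef_rot: [1.0, -0.016, -0.0, -0.0]
contact_force: [-0.6, -0.8, -0.8]
opening: 1.0
finger_force: 0.0
```

```bash
cat >> h.py <<'E'
def go(p,ydir=None):
    "shift (cm) and turn (deg about tool z) to world p with tool y along ydir (deg, mod 180)"
    st=r.get_state();M=R.from_quat(st['eef_rot']).as_matrix();d=M.T@(np.array(p)-st['tool_pos'])*100
    a=np.degrees(np.arctan2(M[1,1],M[0,1])); t=None
    if ydir is not None: t=((-(ydir-a)+90)%180)-90
    print('pos',st['tool_pos'].round(4),'yang',a.round(2),'q',st['q'].round(2),'tilt',M[2,:2].round(4),'| shift',d.round(2),'turn',t)
E
python3 - <<'E'
from h import *
s=snap("wrist",'pics/w1.png')
cv2.imwrite('pics/w1b.png',s["image"][:,:,::-1])
print([np.round(proj(s,(.4905,.0127,z)),0) for z in(.01,.044)])
go((.4905,.0127,.12),87.8)
E
```

```text
[array([301., 153.]), array([300., 160.])]
pos [ 0.4816 -0.0082  0.2385] yang -92.01 q [-0.09  0.5   0.01  1.99 -0.01  0.65 -1.68] tilt [-0.001   0.0008] | shift [ 0.82 -2.13 11.84] turn 0.1864480011233809
```

View pics/w1.png

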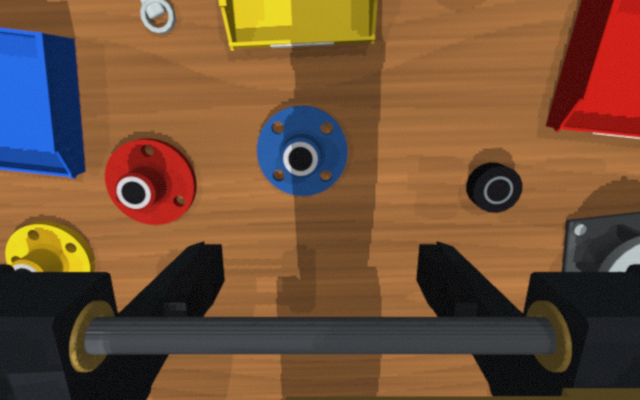

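Wrist view: blue boss top at (300,158), holes at (278,127), (327,128), (326,175) and (278,174); it matches the projection. The cap is at (498,189).

```bash
python3 - <<'E'
from h import *
s=load('pics/w1.npz')
p=np.array([ray(s,u,v,.01) for u,v in[(278,127),(327,128),(326,175),(278,174)]]);d=p-p.mean(0)
print(p.mean(0),(np.degrees(np.arctan2(d[:,1],d[:,0]))%90).round(1),ray(s,300,158,.044),ray(s,498,189,.022))
b=p.mean(0)
go((b[0],b[1],.018),87.8)
E
```

```text
[0.49222591 0.01168404 0.01      ] [42.3 41.5 42.8 40.9] [0.49196486 0.0122669  0.044     ] [ 0.44799909 -0.19321304  0.022     ]
pos [ 0.4816 -0.0082  0.2385] yang -92.01 q [-0.09  0.5   0.01  1.99 -0.01  0.65 -1.68] tilt [-0.001   0.0008] | shift [ 1.01 -2.04 22.04] turn 0.1864480011233809
```

Request:
carry_out(rows=[[[1,-1.95,4],[0,0,0],0],[[1,-1.95,8],[0,0,0],0],[[1,-1.95,12],[0,0,0],0],[[1,-1.95,15],[0,0,0],0],[[1,-1.95,18],[0,0,0],0],[[1,-1.95,20],[0,0,0],0],[[1,-1.95,21.3],[0,0,0],0],[[1,-1.95,22],[0,0,0],0],[[1,-1.95,22],[0,0,0],0.3],[[1,-1.95,22],[0,0,0],0.5],[[1,-1.95,22],[0,0,0],1],[[1,-1.95,22],[0,0,0],1]], newtons=40)

```text
clock: 2.8
tool_pos: [0.4934, 0.0115, 0.0195]
eef_rot: [1.0, -0.018, 0.001, -0.0]
contact_force: [0.8, -0.2, 0.6]
opening: 0.66
finger_force: 0.0
```

Request:
carry_out(rows=[[[0,0,0],[0,0,0],1],[[0,0,0],[0,0,0],1],[[0,0,0],[0,0,0],1],[[0,0,0],[0,0,0],1]])

```text
clock: 3.2
tool_pos: [0.4931, 0.0118, 0.019]
eef_rot: [1.0, -0.017, 0.0, -0.0]
contact_force: [0.0, 1.1, 4.5]
opening: 0.446
finger_force: 40.0
```

```bash
python3 - <<'E'
from h import *
go((.354,-.341,.2),87.8-37.2)
E
```

```text
pos [0.4931 0.0118 0.019 ] yang -92.0 q [-0.12  0.92  0.    2.1  -0.01  0.12 -1.72] tilt [ 0.0006 -0.0004] | shift [-12.65  35.74 -18.12] turn 37.39519363716187
```

Request:
carry_out(rows=[[[0,0,-2],[0,0,0],1],[[0,0,-5],[0,0,0],1],[[0,0,-9],[0,0,2],1],[[-2,2,-12],[0,0,5],1],[[-4,5,-14],[0,0,10],1],[[-6,9,-14],[0,0,15],1],[[-8.5,13.5,-14],[0,0,20],1],[[-11,18,-14],[0,0,25],1],[[-13,22.5,-14],[0,0,30],1],[[-15.5,26.5,-14],[0,0,34],1],[[-17.2,29.5,-14],[0,0,37.3],1],[[-18.2,31.5,-14],[0,0,37.3],1]])

```text
clock: 4.4
tool_pos: [0.2967, -0.2992, 0.1584]
eef_rot: [0.941, -0.339, -0.001, 0.0]
contact_force: [1.4, 0.3, -4.0]
opening: 0.439
finger_force: 40.0
```

Request:
carry_out(rows=[[[0,0,0],[0,0,0],1],[[0,0,0],[0,0,0],1],[[0,0,0],[0,0,0],1]])

```text
clock: 4.7
tool_pos: [0.3002, -0.2957, 0.1585]
eef_rot: [0.942, -0.336, -0.0, -0.001]
contact_force: [-0.1, 0.8, -4.6]
opening: 0.445
finger_force: 40.0
```

```bash
python3 - <<'E'
from h import *
s=snap("wrist",'pics/w2.png')
go((.354,-.341,.16),50.6)
for p in[(.354,-.341,.06)]:print(proj(s,p))
E
```

```text
pos [ 0.3004 -0.2956  0.1585] yang -129.18 q [ 0.65  0.6   0.03  2.24 -0.06  0.3  -1.53] tilt [-0.0009 -0.0007] | shift [ 7.02  0.13 -0.15] turn 0.2178232828603086
(np.float64(320.90694014222674), np.float64(94.94917302520214))
```

View pics/w2.png

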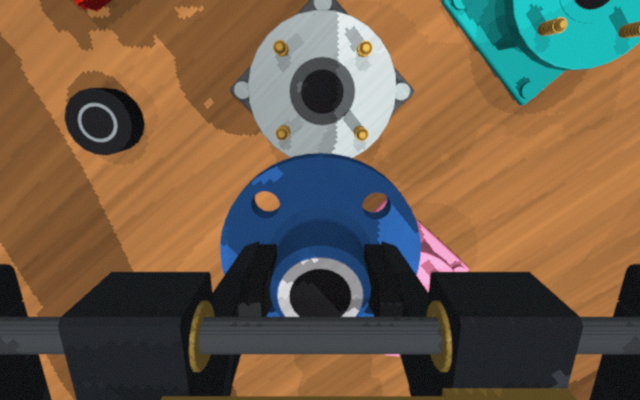

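Stud tops are near (281,47), (366,47), (362,133) and (282,132). The flange's far holes are at (267,202) and (376,203). I'll enlarge for accuracy.

```bash
python3 - <<'E'
from h import *
im=load('pics/w2.npz')["image"][25:235,230:410,::-1]
im=cv2.resize(im[:145],None,fx=4,fy=4,interpolation=cv2.INTER_CUBIC)
cv2.imwrite('pics/c2a.png',im)
im=load('pics/w2.npz')["image"][180:225,240:400,::-1]
cv2.imwrite('pics/c2b.png',cv2.resize(im,None,fx=5,fy=5,interpolation=cv2.INTER_CUBIC))
E
```

```text
(no output)
```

View pics/c2a.png

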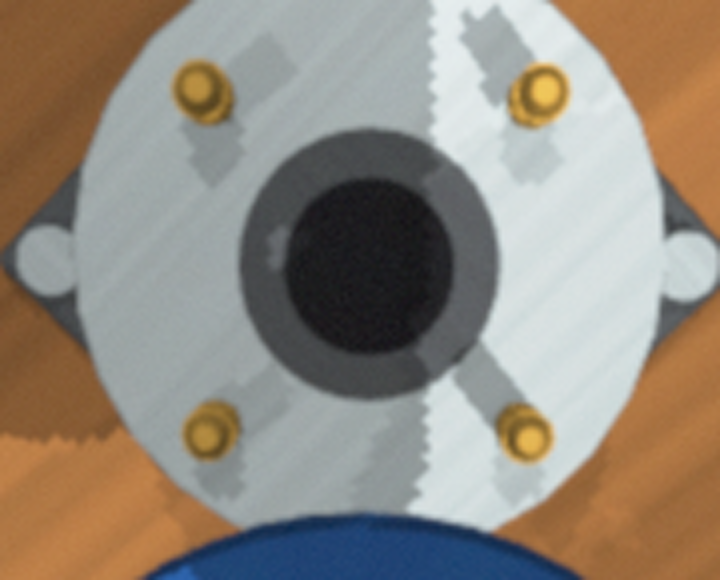

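View pics/c2b.png

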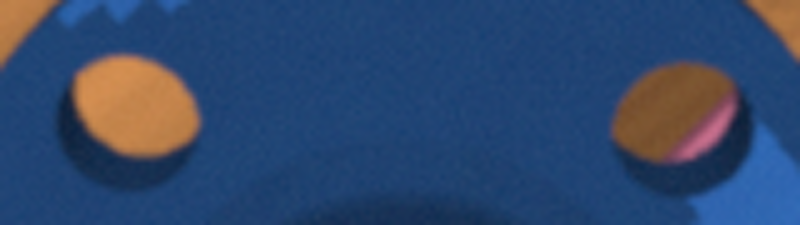

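Tops in the crop: studs at (200,87), (545,92), (527,439) and (206,434); hole rims centred at (129,121) and (682,129).

```bash
python3 - <<'E'
from h import *
s=load('pics/w2.npz');st=r.get_state()
pos=np.mean([r.get_state()['tool_pos'] for _ in range(1)],0)
M=R.from_quat(st['eef_rot']).as_matrix()
S=np.array([ray(s,230+u/4-.4,25+v/4-.4,.079) for u,v in[(200,87),(545,92),(527,439),(206,434)]])
H=np.array([ray(s,240+u/5-.4,180+v/5-.4,pos[2]-.0085) for u,v in[(129,121),(682,129)]])
St=(S-pos)@M;Ht=(H-pos)@M;c=St.mean(0);d=St-c
print('world hub',S.mean(0),'tool',c*1000,np.hypot(d[:,0],d[:,1]),(np.degrees(np.arctan2(d[:,1],d[:,0]))%90))
print('holes tool',Ht*1000,'dist',np.linalg.norm(Ht[0]-Ht[1]),'(50.9)')
e=Ht[1]-Ht[0];m=Ht.mean(0);n=np.array([-e[1],e[0]])[:2];n/=np.linalg.norm(n)
if n[0]>0:n=-n
fc=m[:2]+n*.02546;print('flange centre tool mm',fc*1000,'hole line ang',np.degrees(np.arctan2(e[1],e[0])))
print('shift',(c[:2]-fc)*100)
E
```

```text
world hub [ 0.35538956 -0.3429173   0.079     ] tool [72.60552233  1.94012289 79.47568747] [0.0354867  0.03558903 0.03546654 0.03550249] [45.85795266 45.90837254 45.99773462 45.87578872]
holes tool [[ 25.0638064  -24.01664468   8.4943489 ]
 [ 24.28735097  26.16123124   8.46175352]] dist 0.05018389360948517 (50.9)
flange centre tool mm [-0.78137371  0.67837089] hole line ang 90.88652753839155
shift [7.3386896 0.1261752]
```

Request:
carry_out(rows=[[[2,0,0],[0,0,0],1],[[4.5,0.1,0],[0,0,0],1],[[6.5,0.13,1],[0,0,0],1],[[7.4,0.13,2],[0,0,0],1],[[7.4,0.13,3.5],[0,0,0],1],[[7.4,0.13,4.6],[0,0,0],1],[[7.4,0.13,5.4],[0,0,0],1],[[7.4,0.13,5.4],[0,0,0],1],[[7.4,0.13,5.4],[0,0,0],1]])

```text
clock: 5.65
tool_pos: [0.356, -0.3446, 0.1048]
eef_rot: [0.942, -0.336, -0.0, -0.0]
contact_force: [0.4, 0.1, -4.2]
opening: 0.447
finger_force: 40.0
```

Request:
carry_out(rows=[[[0,0,0.4],[0,0,0],1],[[0,0,0.7],[0,0,0],1],[[0,0,1],[0,0,0],1],[[0,0,1.2],[0,0,0],1],[[0,0,1.2],[0,0,0],1]])

```text
clock: 6.15
tool_pos: [0.3561, -0.3447, 0.0925]
eef_rot: [0.942, -0.336, -0.0, -0.0]
contact_force: [-0.3, -0.1, -3.7]
opening: 0.443
finger_force: 40.0
```

Request:
carry_out(rows=[[[0,0,0.3],[0,0,0],1],[[0,0,0.6],[0,0,0],1],[[0,0,0.9],[0,0,0],1],[[0,0,1.15],[0,0,0],1],[[0,0,1.25],[0,0,0],1],[[0,0,1.35],[0,0,0],1],[[0,0,1.4],[0,0,0],1],[[0,0,1.4],[0,0,0],1]])

```text
clock: 6.95
tool_pos: [0.3562, -0.3449, 0.079]
eef_rot: [0.942, -0.337, 0.0, 0.0]
contact_force: [-0.8, 0.3, 0.5]
opening: 0.441
finger_force: 40.0
```

Request:
carry_out(rows=[[[0,0,0.05],[0,0,0],0.4],[[0,0,0.05],[0,0,0],0.3],[[0,0,0.05],[0,0,0],0.3],[[0,0,0.05],[0,0,0],0.3],[[0,0,-1.5],[0,0,0],0.3],[[0,0,-4],[0,0,0],0.2],[[0,0,-7],[0,0,0],0.1],[[-0.5,-3,-8],[0,0,0],0.1],[[-1.2,-7.5,-8],[0,0,0],0.1],[[-1.8,-12,-8],[0,0,0],0.1],[[-2.3,-16,-7],[0,0,0],0.1],[[-2.4,-17.6,-4],[0,0,0],0.1]])

```text
clock: 8.15
tool_pos: [0.4536, -0.1897, 0.1201]
eef_rot: [0.943, -0.334, 0.003, -0.001]
contact_force: [0.3, 0.3, -0.3]
opening: 0.9
finger_force: 0.0
```

Request:
carry_out(rows=[[[0,0,0],[0,0,0],0.1],[[0,0,0],[0,0,0],0.1],[[0,0,0],[0,0,0],0.1]])

```text
clock: 8.45
tool_pos: [0.4484, -0.1955, 0.1196]
eef_rot: [0.941, -0.338, 0.0, 0.001]
contact_force: [0.0, -0.3, 0.1]
opening: 0.906
finger_force: 0.0
```

```bash
python3 - <<'E'
from h import *
go((.4485,-.1935,.004))
s=snap("wrist",'pics/w3.png')
s=snap("top",'pics/top3.png')
a=cv2.resize(load('pics/w3.npz')['image'][:,:,::-1],(480,300));b=cv2.resize(s['image'][180:280,320:480,::-1],(480,300),interpolation=cv2.INTER_CUBIC)
cv2.imwrite('pics/m3.png',np.vstack([a,b]))
E
```

```text
pos [ 0.4484 -0.1955  0.1196] yang -129.51 q [ 0.27  0.72  0.07  2.08 -0.14  0.34 -1.8 ] tilt [0.0012 0.001 ] | shift [-0.14 -0.17 11.56] turn None
```

View pics/m3.png

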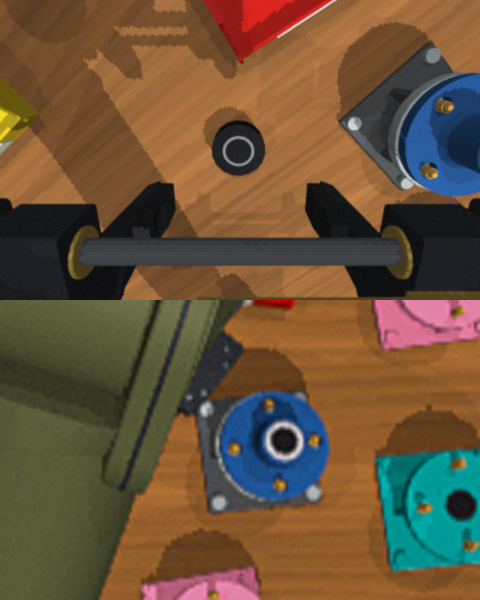

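The flange is down with all four studs through its holes; its boss top is at (283,441) in the crop. The cap's ring is at wrist pixel (319,199).

```bash
python3 - <<'E'
from h import *
s=load('pics/w3.npz');p=ray(s,318.7,198.7,.022);print(p,ray(load('pics/top3.npz'),320+283/3-.3,180+47-.3,.104))
go((p[0],p[1],.004))
E
```

```text
[ 0.4481181  -0.19490337  0.022     ] [ 0.35377309 -0.34391752  0.104     ]
pos [ 0.4488 -0.1954  0.1198] yang -129.51 q [ 0.27  0.72  0.07  2.08 -0.14  0.34 -1.8 ] tilt [0.0018 0.0004] | shift [-0.11 -0.   11.58] turn None
```

Request:
carry_out(rows=[[[-0.1,0,3],[0,0,0],0.1],[[-0.1,0,6],[0,0,0],0.1],[[-0.1,0,8.5],[0,0,0],0.1],[[-0.1,0,10.2],[0,0,0],0.1],[[-0.1,0,11.1],[0,0,0],0.1],[[-0.1,0,11.5],[0,0,0],0.1],[[-0.1,0,11.5],[0,0,0],0.25],[[-0.1,0,11.5],[0,0,0],0.7],[[-0.1,0,11.5],[0,0,0],0.7],[[-0.1,0,11.5],[0,0,0],0.7],[[-0.1,0,11.5],[0,0,0],0.7],[[-0.1,0,11.5],[0,0,0],0.7]], newtons=15)

```text
clock: 9.75
tool_pos: [0.4488, -0.193, 0.0043]
eef_rot: [0.942, -0.336, 0.001, 0.0]
contact_force: [-0.6, -0.6, 7.3]
opening: 0.586
finger_force: 15.0
```

```bash
python3 - <<'E'
from h import *
go((.356,-.3447,.15))
E
```

```text
pos [ 0.4488 -0.193   0.0043] yang -129.33 q [ 0.3   0.95  0.02  2.11 -0.16  0.08 -1.79] tilt [ 0.0012 -0.0003] | shift [  2.45  17.61 -14.57] turn None
```

Request:
carry_out(rows=[[[0,0,-2],[0,0,0],0.7],[[0,0,-5],[0,0,0],0.7],[[0,0,-9],[0,0,0],0.7],[[0.3,2,-13],[0,0,0],0.7],[[0.8,5.5,-15],[0,0,0],0.7],[[1.4,9.5,-15],[0,0,0],0.7],[[1.9,13.5,-15],[0,0,0],0.7],[[2.2,16,-15],[0,0,0],0.7],[[2.35,17.5,-15],[0,0,0],0.7],[[2.35,17.6,-15],[0,0,0],0.7],[[2.35,17.6,-15],[0,0,0],0.7],[[2.35,17.6,-15],[0,0,0],0.7]])

```text
clock: 10.95
tool_pos: [0.3559, -0.3425, 0.1537]
eef_rot: [0.942, -0.335, -0.0, -0.001]
contact_force: [-0.9, 1.4, -0.8]
opening: 0.59
finger_force: 15.0
```

```bash
python3 - <<'E'
from h import *
go((.3553,-.3442,.13))
s=snap("wrist",'pics/w4.png')
cv2.imwrite('pics/c4.png',cv2.resize(s['image'][100:400,150:490,::-1],None,fx=2,fy=2,interpolation=cv2.INTER_CUBIC))
E
```

```text
pos [ 0.3559 -0.3425  0.1537] yang -129.2 q [ 0.65  0.66  0.03  2.04 -0.05  0.44 -1.53] tilt [-0.0004 -0.001 ] | shift [0.06 0.17 2.36] turn None
```

View pics/c4.png

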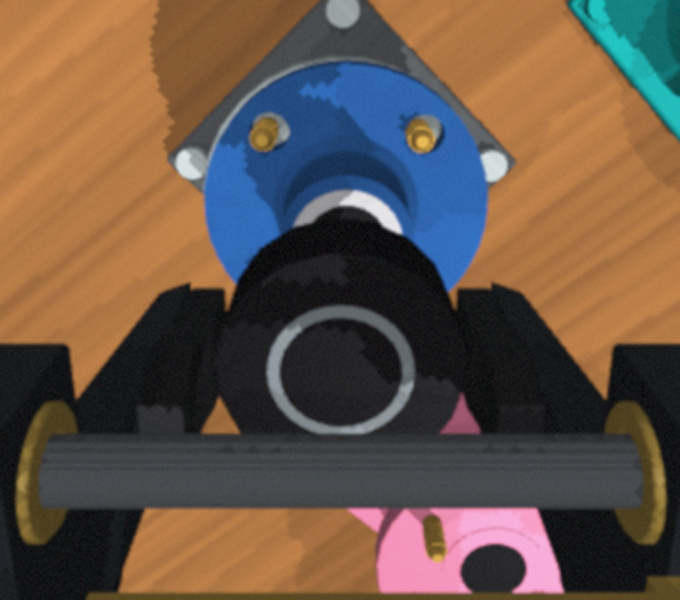

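The crop shows the cap ring at (341,371), and the holes of the seated flange at (270,131) and (424,133).

```bash
python3 - <<'E'
from h import *
s=load('pics/w4.npz');st=r.get_state();pos=st['tool_pos'];M=R.from_quat(st['eef_rot']).as_matrix()
f=lambda u,v,z:((ray(s,150+u/2-.25,100+v/2-.25,z)-pos)@M*1000).round(2)
print('cap',f(341,371,pos[2]+.0177));a,b=f(270,131,.07),f(424,133,.07);print(a,b,(a+b)/2-[25.46,0,0])
print('plate edges',f(205,205,.07),f(488,205,.07),'front edge',f(346,61,.07))
E
```

```text
cap [ -0.97   0.67 -17.7 ]
[ 26.53 -22.47  83.67] [25.87 27.84 83.63] [ 0.74   2.685 83.65 ]
plate edges [  1.08 -45.14  83.7 ] [ 1.11 50.26 83.62] front edge [49.17  2.3  83.64]
```

Request:
carry_out(rows=[[[0.13,0.19,1],[0,0,0],0.7],[[0.13,0.19,2.5],[0,0,0],0.7],[[0.13,0.19,3.6],[0,0,0],0.7],[[0.13,0.19,4.2],[0,0,0],0.7],[[0.13,0.19,4.5],[0,0,0],0.7],[[0.13,0.19,4.8],[0,0,0],0.7],[[0.13,0.19,5.1],[0,0,0],0.7],[[0.13,0.19,5.4],[0,0,0],0.7]])

```text
clock: 11.8
tool_pos: [0.355, -0.3464, 0.0998]
eef_rot: [0.942, -0.337, 0.0, 0.0]
contact_force: [0.7, -1.3, -0.0]
opening: 0.587
finger_force: 15.0
```

Request:
carry_out(rows=[[[0,0,0.3],[0,0,0],0.7],[[0,0,0.6],[0,0,0],0.7],[[0,0,0.8],[0,0,0],0.7],[[0,0,0.95],[0,0,0],0.7],[[0,0,1.05],[0,0,0],0.7],[[0,0,1.05],[0,0,0],0.7]])

```text
clock: 12.4
tool_pos: [0.3549, -0.3462, 0.0903]
eef_rot: [0.942, -0.337, 0.0, 0.0]
contact_force: [-0.5, 1.9, 10.9]
opening: 0.584
finger_force: 15.0
```

Request:
carry_out(rows=[[[0,0,0],[0,0,0],0.3],[[0,0,0],[0,0,0],0.2],[[0,0,0],[0,0,0],0.2],[[0,0,-1.5],[0,0,0],0.1],[[0,0,-4],[0,0,0],0],[[0,0,-8],[0,0,-5],0],[[-1,-3,-12],[0,0,-12],0],[[-3,-7,-12],[0,0,-20],0],[[-5.5,-11,-12],[0,0,-28],0],[[-8,-15,-12],[0,0,-36],0],[[-10,-19,-12],[0,0,-44],0],[[-12,-23,-12],[0,0,-52],0]])

```text
clock: 13.6
tool_pos: [0.4077, -0.0905, 0.2093]
eef_rot: [0.994, 0.113, 0.0, 0.0]
contact_force: [1.0, 0.9, -0.4]
opening: 0.999
finger_force: 0.0
```

```bash
python3 - <<'E'
from h import *
s=load('pics/w1.npz');print(ray(s,134,192,.044))
t=snap("top",'pics/top5.png')
b=cv2.resize(t['image'][180:280,340:500,::-1],(480,300),interpolation=cv2.INTER_CUBIC)
sc=snap("scene",'pics/sc5.png');a=cv2.resize(sc['image'][120:220,150:310,::-1],(480,300),interpolation=cv2.INTER_CUBIC)
cv2.imwrite('pics/m5.png',np.vstack([b,a]))
go((.464,.18,.17),0)
E
```

```text
[0.46304568 0.17842136 0.044     ]
pos [ 0.4095 -0.086   0.2093] yang -76.54 q [ 0.21  0.49 -0.17  2.19  0.16  0.47 -1.42] tilt [ 0.0027 -0.0028] | shift [ 11.48 -24.59   4.03] turn -76.53677150294894
```

View pics/m5.png

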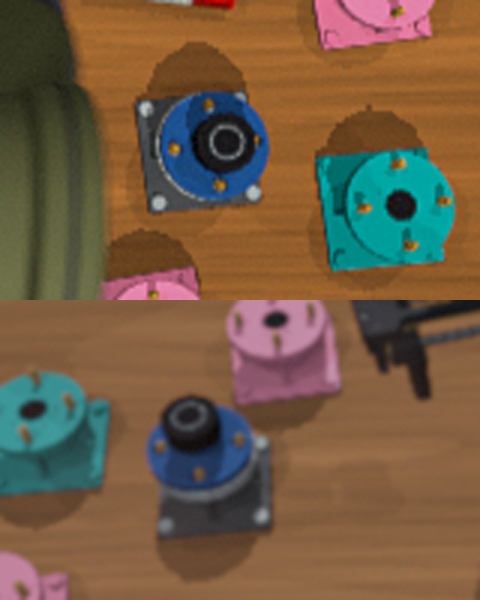

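The cap sits level on the boss: (224,141) in the top crop, (190,420) in the scene crop. Next is red.

Request:
carry_out(rows=[[[1,-2.5,0],[0,0,-8],0],[[2,-5,0.5],[0,0,-16],0],[[3.5,-7.5,1],[0,0,-24],0],[[4.5,-10,1.5],[0,0,-32],0],[[6,-13,2],[0,0,-40],0],[[7,-15.5,2.5],[0,0,-48],0],[[8.5,-18,3],[0,0,-56],0],[[9.7,-20.6,3.5],[0,0,-64],0],[[10.7,-23,4],[0,0,-71],0],[[11.5,-24.6,4],[0,0,-76.5],0],[[11.5,-24.6,4],[0,0,-76.5],0],[[11.5,-24.6,4],[0,0,-76.5],0]])

```text
clock: 14.9
tool_pos: [0.4659, 0.1716, 0.1688]
eef_rot: [0.713, 0.701, -0.001, 0.0]
contact_force: [-0.1, -0.1, 0.2]
opening: 1.004
finger_force: 0.0
```

Request:
carry_out(rows=[[[0,0,0],[0,0,0],0],[[0,0,0],[0,0,0],0]])

```text
clock: 15.1
tool_pos: [0.4659, 0.1713, 0.1692]
eef_rot: [0.713, 0.701, -0.001, 0.0]
contact_force: [0.2, 0.3, 0.1]
opening: 0.998
finger_force: 0.0
```

```bash
python3 - <<'E'
from h import *
s=snap("wrist",'pics/w6.png')
go((.464,.179,.0185),0)
print(proj(s,(.464,.179,.044)))
im=s['image'].astype(int);m=((im[:,:,0]>110)&(im[:,:,1]<60)&(im[:,:,2]<60)).astype(np.uint8)
n,l,st,c=cv2.connectedComponentsWithStats(m);print([(x.tolist(),y.round()) for x,y in zip(st,c) if x[4]>500])
E
```

```text
pos [0.466  0.1716 0.1693] yang -0.97 q [-0.16  0.66 -0.46  2.01  0.52  0.58 -0.99] tilt [-0.0011 -0.    ] | shift [ 0.75 -0.21 15.08] turn -0.9663967785727579
(np.float64(317.8844917855372), np.float64(177.18764701033183))
[([0, 0, 640, 400, 248999], array([320., 201.])), ([262, 110, 110, 108, 7000], array([316., 162.]))]
```

View pics/w6.png

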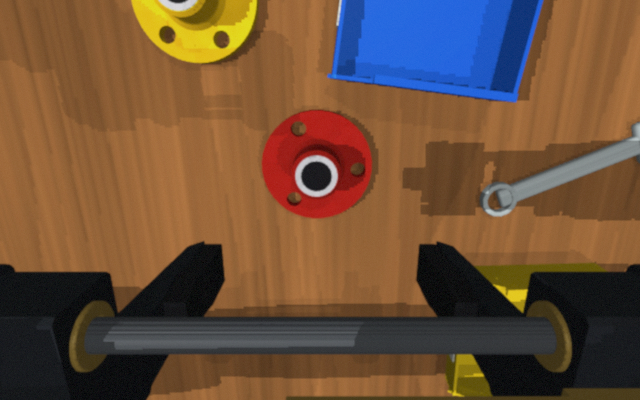

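Red boss top is at (316,176), with the plate centred at (317,164). The spanner ring at (497,200) is well clear.

Request:
carry_out(rows=[[[0.9,-0.3,3],[0,0,0],0],[[0.9,-0.3,6.5],[0,0,0],0],[[0.9,-0.3,10],[0,0,0],0],[[0.9,-0.3,12.5],[0,0,0],0],[[0.9,-0.3,14],[0,0,0],0],[[0.9,-0.3,14.8],[0,0,0],0],[[0.9,-0.3,15.05],[0,0,0],0],[[0.9,-0.3,15.05],[0,0,0],0.3],[[0.9,-0.3,15.05],[0,0,0],0.5],[[0.9,-0.3,15.05],[0,0,0],1],[[0.9,-0.3,15.05],[0,0,0],1],[[0.9,-0.3,15.05],[0,0,0],1]], newtons=40)

```text
clock: 16.35
tool_pos: [0.4634, 0.1821, 0.0191]
eef_rot: [0.712, 0.702, 0.0, 0.0]
contact_force: [0.8, 0.4, -0.1]
opening: 0.571
finger_force: 0.0
```

Request:
carry_out(rows=[[[0,0,0],[0,0,0],1],[[0,0,0],[0,0,0],1],[[0,0,0],[0,0,0],1]])

```text
clock: 16.65
tool_pos: [0.4632, 0.1821, 0.0188]
eef_rot: [0.712, 0.702, 0.0, 0.0]
contact_force: [-0.3, -0.2, 2.4]
opening: 0.447
finger_force: 40.0
```

```bash
python3 - <<'E'
from h import *
s=load('pics/top0.npz');im=s['image'].astype(int)
def bb(m):
    n,l,st,c=cv2.connectedComponentsWithStats(m.astype(np.uint8));return [x.tolist() for x in st[1:] if x[4]>300]
R_,G,B=im[...,0],im[...,1],im[...,2]
print('red',bb((R_>90)&(G<50)&(B<50)),'yel',bb((R_>130)&(G>110)&(B<70)))
print(ray(s,397,155,.003),ray(s,280,122,.003))
go((.569,-.326,.15),0)
E
```

```text
red [[370, 128, 54, 55, 2125], [203, 178, 34, 34, 715]] yel [[565, 71, 19, 21, 341], [563, 95, 20, 21, 341], [255, 98, 50, 51, 2143], [153, 210, 35, 35, 727]]
[ 0.57318829 -0.32945516  0.003     ] [0.6766225  0.00962712 0.003     ]
pos [0.4632 0.1821 0.0188] yang -0.83 q [-0.37  0.92 -0.16  2.08  0.73  0.19 -1.2 ] tilt [-0.      0.0002] | shift [-50.65  11.32 -13.11] turn -0.831325522749907
```

Request:
carry_out(rows=[[[0,0,-2],[0,0,0],1],[[0,0,-5],[0,0,0],1],[[0,0,-9],[0,0,0],1],[[-2,0.5,-12],[0,0,0],1],[[-5.5,1,-12],[0,0,0],1],[[-10,2,-12],[0,0,0],1],[[-14.5,3,-12],[0,0,0],1],[[-19,4,-12],[0,0,0],1],[[-23.5,5,-12],[0,0,0],1],[[-28,6,-12],[0,0,0],1],[[-32.5,7,-12],[0,0,0],1],[[-37,8,-12],[0,0,0],1]])

```text
clock: 17.85
tool_pos: [0.5371, -0.1912, 0.1381]
eef_rot: [0.712, 0.702, -0.0, -0.001]
contact_force: [1.7, 0.4, -1.7]
opening: 0.444
finger_force: 40.0
```

Request:
carry_out(rows=[[[-4,1,0],[0,0,0],1],[[-7.5,2,0],[0,0,0],1],[[-10.5,2.5,0],[0,0,0],1],[[-12.5,3,0],[0,0,0],1],[[-13.4,3.1,0],[0,0,0],1],[[-13.4,3.1,0],[0,0,0],1],[[-13.4,3.1,0],[0,0,0],1]])

```text
clock: 18.55
tool_pos: [0.5665, -0.3215, 0.1383]
eef_rot: [0.712, 0.703, 0.0, -0.001]
contact_force: [0.4, 0.0, -3.1]
opening: 0.446
finger_force: 40.0
```

```bash
python3 - <<'E'
from h import *
s=snap("wrist",'pics/w7.png')
go((.567,-.323,.0215),0)
E
```

```text
pos [ 0.5668 -0.3211  0.1386] yang -0.68 q [ 0.75  0.9  -0.59  1.55  0.6   0.88 -0.07] tilt [ 0.0017 -0.0007] | shift [-0.21  0.03 11.71] turn -0.6773549409902131
```

View pics/w7.png

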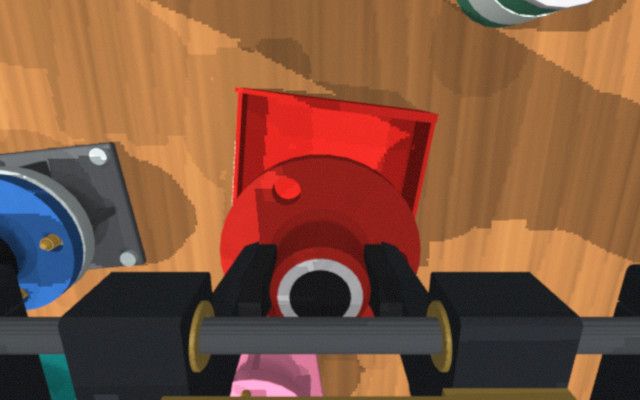

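The view shows the bin's +y wall from (238,89), the low front corner, to (437,114), the back corner, with the red flange overhead. I'll check the centring from these corners.

```bash
python3 - <<'E'
from h import *
s=load('pics/w7.npz')
a=ray(s,238,89,.024);b=ray(s,437,114,.042);e=(b-a)[:2];L=np.linalg.norm(e);u=e/L;n=np.array([u[1],-u[0]])
c=(a+b)[:2]/2+n*.068;print(a,b,L,c,np.degrees(np.arctan2(u[1],u[0])))
go((c[0],c[1],.0215))
E
```

```text
[ 0.50982353 -0.24681491  0.024     ] [ 0.64408916 -0.26418486  0.042     ] 0.13538454251661186 [ 0.56823189 -0.32293789] -7.371414953547924
pos [ 0.5668 -0.3211  0.1386] yang -0.68 q [ 0.75  0.9  -0.59  1.55  0.6   0.88 -0.07] tilt [ 0.0017 -0.0007] | shift [-0.2   0.15 11.71] turn None
```

Request:
carry_out(rows=[[[-0.2,0.15,2],[0,0,0],1],[[-0.2,0.15,4.5],[0,0,0],1],[[-0.2,0.15,7],[0,0,0],1],[[-0.2,0.15,9],[0,0,0],1],[[-0.2,0.15,10.3],[0,0,0],1],[[-0.2,0.15,11],[0,0,0],1],[[-0.2,0.15,11.4],[0,0,0],1],[[-0.2,0.15,11.6],[0,0,0],1],[[-0.2,0.15,11.7],[0,0,0],1],[[-0.2,0.15,11.7],[0,0,0],1]])

```text
clock: 19.6
tool_pos: [0.5687, -0.3257, 0.0223]
eef_rot: [0.712, 0.702, 0.0, 0.001]
contact_force: [-0.4, 0.2, -2.6]
opening: 0.444
finger_force: 40.0
```

Request:
carry_out(rows=[[[0,0,0.05],[0,0,0],1],[[0,0,0.1],[0,0,0],1],[[0,0,0.1],[0,0,0],1]])

```text
clock: 19.9
tool_pos: [0.5688, -0.3258, 0.0219]
eef_rot: [0.712, 0.702, 0.0, 0.001]
contact_force: [-1.1, -0.0, 5.3]
opening: 0.445
finger_force: 40.0
```

Request:
carry_out(rows=[[[0,0,0.05],[0,0,0],0.45],[[0,0,0.05],[0,0,0],0.35],[[0,0,0.05],[0,0,0],0.35],[[0,0,-1.5],[0,0,0],0.35],[[0,0,-5],[0,0,0],0.35],[[0,0,-9.5],[0,0,0],0.2],[[2,-0.5,-13],[0,0,0],0],[[6,-2,-15],[0,0,0],0],[[10.5,-3.5,-15],[0,0,0],0],[[15,-5,-15],[0,0,0],0],[[19.5,-6.5,-15],[0,0,0],0],[[24,-8,-15],[0,0,0],0]])

```text
clock: 21.1
tool_pos: [0.4915, -0.0827, 0.172]
eef_rot: [0.712, 0.702, 0.001, 0.001]
contact_force: [1.0, 0.5, 0.7]
opening: 0.998
finger_force: 0.0
```

Request:
carry_out(rows=[[[4.5,-1.5,0],[0,0,0],0],[[9,-3,0],[0,0,0],0],[[13.5,-4.5,0],[0,0,0],0],[[18,-6,0],[0,0,0],0],[[22.5,-7.5,0],[0,0,0],0],[[27,-9,0],[0,0,0],0],[[31.5,-10.2,0],[0,0,0],0],[[35.5,-11.5,0],[0,0,0],0],[[38,-12.5,0],[0,0,0],0],[[39.4,-12.8,0],[0,0,0],0],[[39.4,-12.8,0],[0,0,0],0],[[39.4,-12.8,0],[0,0,0],0]])

```text
clock: 22.3
tool_pos: [0.3703, 0.3097, 0.1708]
eef_rot: [0.713, 0.701, -0.0, 0.001]
contact_force: [-0.2, -0.8, 0.2]
opening: 0.999
finger_force: 0.0
```

```bash
python3 - <<'E'
from h import *
s=snap("wrist",'pics/w8.png')
im=s['image'].astype(int);m=((im[...,0]>130)&(im[...,1]>110)&(im[...,2]<70)).astype(np.uint8)
n,l,st,c=cv2.connectedComponentsWithStats(m);print([x.tolist() for x in st[1:] if x[4]>500])
go((.369,.311,.0185))
print(proj(s,(.369,.311,.01)),proj(s,(.369,.311,.044)))
t=snap("top",'pics/top8.png')
cv2.imwrite('pics/m8.png',np.vstack([cv2.resize(im[:,:,::-1].astype(np.uint8),(480,300)),cv2.resize(t['image'][110:210,340:500,::-1],(480,300),interpolation=cv2.INTER_CUBIC)]))
E
```

```text
[[267, 114, 110, 109, 7077]]
pos [0.3704 0.3092 0.1707] yang -0.98 q [-0.51  0.65 -0.45  2.05  0.52  0.56 -1.35] tilt [-0.0022  0.0004] | shift [ 0.21 -0.15 15.22] turn None
(np.float64(318.9229243166135), np.float64(174.16821422570712)) (np.float64(318.8420166250072), np.float64(184.50077031189733))
```

View pics/m8.png

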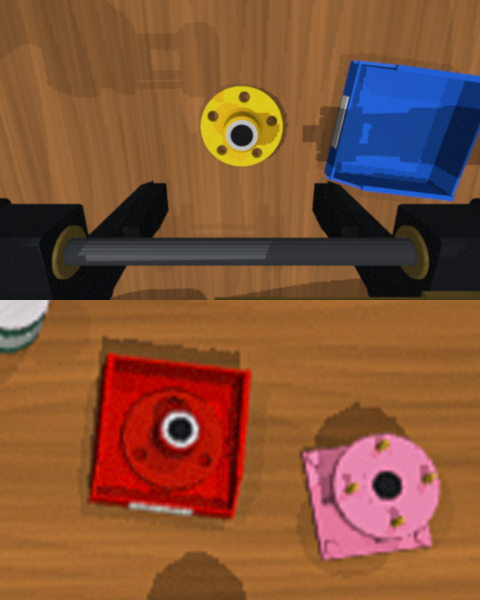

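Red lies flat in its bin. The yellow plate centre is at (322,168), about 5 mm from the prediction.

Request:
carry_out(rows=[[[0.7,0.1,3],[0,0,0],0],[[0.7,0.1,6.5],[0,0,0],0],[[0.7,0.1,10],[0,0,0],0],[[0.7,0.1,12.5],[0,0,0],0],[[0.7,0.1,14],[0,0,0],0],[[0.7,0.1,14.9],[0,0,0],0],[[0.7,0.1,15.2],[0,0,0],0],[[0.7,0.1,15.2],[0,0,0],0.3],[[0.7,0.1,15.2],[0,0,0],0.5],[[0.7,0.1,15.2],[0,0,0],1],[[0.7,0.1,15.2],[0,0,0],1],[[0.7,0.1,15.2],[0,0,0],1]])

```text
clock: 23.6
tool_pos: [0.3709, 0.3185, 0.0191]
eef_rot: [0.712, 0.702, 0.0, 0.0]
contact_force: [-0.7, -0.0, -0.2]
opening: 0.571
finger_force: 0.0
```

Request:
carry_out(rows=[[[0,0,0],[0,0,0],1],[[0,0,0],[0,0,0],1],[[0,0,0],[0,0,0],1]])

```text
clock: 23.9
tool_pos: [0.371, 0.3185, 0.0189]
eef_rot: [0.712, 0.702, 0.0, 0.0]
contact_force: [0.9, -0.7, 1.9]
opening: 0.442
finger_force: 40.0
```

```bash
python3 - <<'E'
from h import *
s=load('pics/top0.npz')
# yellow bin bbox 255..305 x 98..149 ; rim
print(ray(s,280,123.5,.042),ray(s,280,98,.042),ray(s,280,149,.024),ray(s,343,106,.077))
go((.67,.008,.15),0)
E
```

```text
[0.65832826 0.00697484 0.042     ] [0.73470903 0.00695959 0.042     ] [0.58871809 0.00821455 0.024     ] [ 0.69515652 -0.17020706  0.077     ]
pos [0.371  0.3185 0.0189] yang -0.84 q [-0.72  0.92 -0.14  2.11  0.75  0.16 -1.56] tilt [0.0001 0.0006] | shift [-30.6   30.36 -13.1 ] turn -0.8394328516527594
```

Request:
carry_out(rows=[[[0,0,-2],[0,0,0],1],[[0,0,-5],[0,0,0],1],[[0,0,-9],[0,0,0],1],[[-1.5,1.5,-12],[0,0,0],1],[[-4,4,-12],[0,0,0],1],[[-7,7,-12],[0,0,0],1],[[-10,10,-12],[0,0,0],1],[[-13,13,-12],[0,0,0],1],[[-16,16,-12],[0,0,0],1],[[-19,19,-12],[0,0,0],1],[[-22,22,-12],[0,0,0],1],[[-25,24.7,-12],[0,0,0],1]])

```text
clock: 25.1
tool_pos: [0.6142, 0.0628, 0.1376]
eef_rot: [0.712, 0.702, -0.001, -0.001]
contact_force: [0.7, 0.8, -3.6]
opening: 0.444
finger_force: 40.0
```

Request:
carry_out(rows=[[[-2.5,2.3,0],[0,0,0],1],[[-4.5,4,0],[0,0,0],1],[[-5.8,5.2,0],[0,0,0],1],[[-5.8,5.2,0],[0,0,0],1],[[-5.8,5.2,0],[0,0,0],1]])

```text
clock: 25.6
tool_pos: [0.6637, 0.0066, 0.1376]
eef_rot: [0.712, 0.702, -0.001, -0.001]
contact_force: [-0.1, 0.1, -3.7]
opening: 0.44
finger_force: 40.0
```

```bash
python3 - <<'E'
from h import *
s=snap("wrist",'pics/w9.png')
go((.665,.006,.0213),0)
E
```

```text
pos [0.6636 0.0077 0.138 ] yang -0.73 q [ 0.21  0.91 -0.57  1.51  0.58  0.89 -0.57] tilt [ 0.001  -0.0026] | shift [-0.18  0.18 11.67] turn -0.7257097668796462
```

View pics/w9.png

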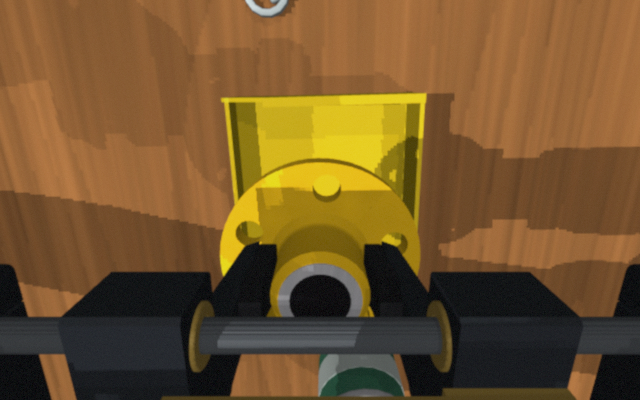

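The bin's +y rim runs from (222,99) at the front to (426,94) at the back; the tin at (360,375) is clear.

```bash
python3 - <<'E'
from h import *
s=load('pics/w9.npz')
a=ray(s,222,99,.024);b=ray(s,426,94,.042);e=(b-a)[:2];L=np.linalg.norm(e);u=e/L;n=np.array([u[1],-u[0]])
c=(a+b)[:2]/2+n*.068;print(a,b,L,c)
go((c[0],c[1],.0213))
E
```

```text
[0.59527849 0.07472163 0.024     ] [0.73265986 0.07655625 0.042     ] 0.13739362708722788 [0.66487718 0.007645  ]
pos [0.6636 0.0077 0.138 ] yang -0.73 q [ 0.21  0.91 -0.57  1.51  0.58  0.89 -0.57] tilt [ 0.001  -0.0026] | shift [-1.000e-02  1.600e-01  1.167e+01] turn None
```

Request:
carry_out(rows=[[[0,0.15,2],[0,0,0],1],[[0,0.15,4.5],[0,0,0],1],[[0,0.15,7],[0,0,0],1],[[0,0.15,9],[0,0,0],1],[[0,0.15,10.3],[0,0,0],1],[[0,0.15,11],[0,0,0],1],[[0,0.15,11.4],[0,0,0],1],[[0,0.15,11.6],[0,0,0],1],[[0,0.15,11.65],[0,0,0],1],[[0,0.15,11.65],[0,0,0],1]])

```text
clock: 26.65
tool_pos: [0.6671, 0.0061, 0.0229]
eef_rot: [0.712, 0.702, 0.0, 0.0]
contact_force: [0.2, 0.6, -3.7]
opening: 0.446
finger_force: 40.0
```

Request:
carry_out(rows=[[[0,0,0.05],[0,0,0],1],[[0,0,0.1],[0,0,0],1],[[0,0,0.15],[0,0,0],1],[[0,0,0.15],[0,0,0],1]])

```text
clock: 27.05
tool_pos: [0.667, 0.0061, 0.022]
eef_rot: [0.712, 0.702, 0.0, 0.0]
contact_force: [-2.3, -0.3, 5.3]
opening: 0.441
finger_force: 40.0
```

Request:
carry_out(rows=[[[0,0,0.05],[0,0,0],0.45],[[0,0,0.05],[0,0,0],0.35],[[0,0,0.05],[0,0,0],0.35],[[0,0,-1.5],[0,0,0],0.35],[[0,0,-5],[0,0,0],0.35],[[0,0,-9.5],[0,0,0],0.35],[[0,0,-14],[0,0,0],0.3],[[1,-4,-17],[0,0,0],0.2],[[4,-8,-18],[0,0,0],0.2],[[8,-12,-18],[0,0,0],0.2],[[12,-16,-18],[0,0,0],0.2],[[12,-16,-18],[0,0,0],0.2]])

```text
clock: 28.25
tool_pos: [0.5045, 0.1333, 0.2027]
eef_rot: [0.709, 0.705, 0.001, -0.001]
contact_force: [-0.1, 1.1, 0.1]
opening: 0.796
finger_force: 0.0
```

```bash
python3 - <<'E'
from h import *
t=snap("top",'pics/top10.png');s0=load('pics/top0.npz')
sc=snap("scene",'pics/sc10.png');c0=load('pics/scene0.npz')
d=lambda a,b,y0,y1,x0,x1:np.abs(a['image'][y0:y1,x0:x1].astype(int)-b['image'][y0:y1,x0:x1]).mean().round(1)
print('scene tin',d(sc,c0,268,306,258,295),'spanner',d(sc,c0,256,324,398,448))
W=((t['image'].astype(int).min(2)>190)).astype(np.uint8)
n,l,st,c=cv2.connectedComponentsWithStats(W)
for x,p in zip(st[1:],c[1:]):
    if 15<x[4]<400: print(x.tolist(),p.round(1),ray(t,*p,.047)[:2].round(3),ray(t,*p,.104)[:2].round(3))
k=cv2.connectedComponentsWithStats(((sc['image'].astype(int).min(2)>170)).astype(np.uint8))
print([(x.tolist()) for x in k[2][1:] if 15<x[4]<400])
for z,p in[('red',(.5685,-.3255)),('yel',(.667,.006))]:print(z,proj(sc,(*p,.047)),proj(t,(*p,.047)))
E
```

```text
scene tin 3.2 spanner 10.2
[[414, 274, 18, 33, 111]]
red (np.float64(215.75796380777496), np.float64(239.64805725900814)) (np.float64(398.71939954854986), np.float64(152.47747975087708))
yel (np.float64(351.9767891979733), np.float64(272.34427818356403)) (np.float64(280.2239897735461), np.float64(119.97008192397558))
```

```bash
python3 - <<'E'
from h import *
g=lambda f:cv2.cvtColor(load(f)['image'],cv2.COLOR_RGB2GRAY)
for n,(A,B),(y0,y1,x0,x1) in[('span scene',('pics/scene0.npz','pics/sc10.npz'),(256,324,398,448)),('span top',('pics/top0.npz','pics/top10.npz'),(88,146,206,242)),('tin scene',('pics/scene0.npz','pics/sc10.npz'),(268,306,258,295)),('tin top',('pics/top0.npz','pics/top10.npz'),(92,128,328,360))]:
    a,b=g(A),g(B);m=cv2.matchTemplate(b[y0-8:y1+8,x0-8:x1+8],a[y0:y1,x0:x1],cv2.TM_CCOEFF_NORMED);_,v,_,l=cv2.minMaxLoc(m);print(n,round(v,2),l,'(8,8 = unmoved)')
for f in('pics/sc10.npz','pics/top10.npz'):
    im=load(f)['image'].astype(int);mx,mn=im.max(2),im.min(2)
    k=cv2.connectedComponentsWithStats(((mn>.75*mx)&(mx>90)).astype(np.uint8));print(f,[(x.tolist(),c.round(1).tolist()) for x,c in zip(k[2][1:],k[3][1:]) if 12<x[4]<120])
E
```

```text
span scene 0.84 (8, 8) (8,8 = unmoved)
span top 0.14 (9, 0) (8,8 = unmoved)
tin scene 1.0 (8, 8) (8,8 = unmoved)
tin top 1.0 (8, 8) (8,8 = unmoved)
pics/sc10.npz [([137, 0, 27, 4, 41], [152.7, 0.7]), ([171, 0, 21, 4, 52], [181.2, 1.2]), ([201, 0, 23, 3, 55], [211.7, 0.8]), ([470, 10, 9, 11, 67], [474.3, 13.8]), ([425, 13, 7, 4, 13], [428.1, 14.2]), ([0, 23, 11, 23, 117], [2.7, 33.8]), ([588, 35, 52, 9, 68], [612.5, 38.9]), ([13, 41, 23, 2, 23], [24.0, 42.0]), ([50, 41, 30, 7, 38], [67.2, 41.7]), ([101, 40, 16, 1, 16], [108.5, 40.0]), ([13, 47, 21, 1, 21], [23.0, 47.0]), ([45, 46, 26, 1, 26], [57.5, 46.0]), ([98, 61, 3, 9, 20], [98.8, 64.2]), ([79, 91, 15, 9, 83], [85.1, 96.2]), ([20, 92, 7, 8, 15], [23.1, 95.1]), ([627, 101, 13, 7, 59], [634.3, 104.2]), ([146, 145, 15, 10, 17], [152.3, 147.9]), ([166, 144, 16, 10, 18], [173.9, 147.7]), ([143, 156, 6, 25, 31], [145.9, 165.9]), ([230, 158, 10, 16, 44], [235.1, 166.6]), ([200, 176, 33, 11, 87], [216.4, 182.8]), ([235, 188, 5, 7, 26], [237.0, 191.1]), ([203, 193, 5, 5, 20], [204.8, 194.8]), ([443, 208, 18, 2, 18], [451.5, 208.4]), ([475, 211, 21, 11, 25], [486.2, 213.4]), ([208, 235, 14, 12, 97], [214.6, 240.4]), ([344, 267, 14, 13, 94], [350.9, 272.9]), ([0, 292, 6, 9, 16], [2.4, 295.4])]
pics/top10.npz [([216, 91, 8, 10, 45], [219.7, 96.0]), ([394, 148, 12, 11, 57], [399.6, 152.8]), ([383, 178, 21, 4, 32], [393.0, 179.4]), ([386, 213, 5, 6, 24], [388.1, 215.7]), ([392, 215, 16, 32, 47], [396.4, 234.0]), ([410, 224, 11, 9, 23], [415.5, 228.7]), ([422, 241, 5, 7, 24], [424.3, 244.0]), ([390, 245, 6, 6, 26], [392.8, 247.3]), ([586, 366, 5, 15, 38], [588.4, 373.4])]
```

```bash
python3 -c "
from plant import r
print(r.finish_job())"
```

```text
the job is handed in; nothing more can be done
None
```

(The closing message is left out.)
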